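Pull the interlock plugs and sleeve the ports of a vacuum manifold

TASK

Make the vacuum manifold ready for storage. First pull both interlock plugs straight up out of their sockets and lay them down in the steel tray; then push each sleeve that is on the bench over a port of its own size until it sits fully home on the block. There may be fewer sleeves than ports; leave the other things on the bench where they are.

Things in the scene. Friction and masses are not known exactly. Their poses are not given: they have to be found in the camera images.
- manifold: Fixed aluminium block, 80 mm (x) by 380 mm (y, -188 to +192) by 40 mm high. Origin on the bench, x away from the robot, y to the left along the row at x = 0: socket a +160 mm; ports 1 (large) +99, 2 (small) +33, 3 (large) -33, 4 (small) -99; socket b -157. A port is an upright steel spigot 38 mm high above the deck, large 43 mm, small 29 mm in diameter, with a 7 mm high conical tip.
- port1_home (a point): On the axis of port 1 (large, 43 mm), 25 mm above the deck (65 mm above the bench): here lies the origin of a sleeve that is fully home, its foot on the deck. Axes as the manifold's. 18 mm above the deck, on the spigot's +x and -x side, sprung balls nip the sleeve's bore: a sleeve let go may stop on them and needs a push of about 3 to 12 N to seat.
- port2_home (a point): On the axis of port 2 (small, 29 mm), 25 mm above the deck (65 mm above the bench): here lies the origin of a sleeve that is fully home, its foot on the deck. Axes as the manifold's. 18 mm above the deck, on the spigot's +x and -x side, sprung balls nip the sleeve's bore: a sleeve let go may stop on them and needs a push of about 3 to 12 N to seat.
- port3_home (a point): On the axis of port 3 (large, 43 mm), 25 mm above the deck (65 mm above the bench): here lies the origin of a sleeve that is fully home, its foot on the deck. Axes as the manifold's. 18 mm above the deck, on the spigot's +x and -x side, sprung balls nip the sleeve's bore: a sleeve let go may stop on them and needs a push of about 3 to 12 N to seat.
- port4_home (a point): On the axis of port 4 (small, 29 mm), 25 mm above the deck (65 mm above the bench): here lies the origin of a sleeve that is fully home, its foot on the deck. Axes as the manifold's. 18 mm above the deck, on the spigot's +x and -x side, sprung balls nip the sleeve's bore: a sleeve let go may stop on them and needs a push of about 3 to 12 N to seat.
- socket_a (a point): Centre of the mouth of plug socket a, at deck height (40 mm above the bench), axes as the manifold's. The well is 26.5 mm (y) by 18.5 mm (x). Sprung balls in its two end walls hold the plug by notches in the shank; pulled straight up, the plug comes free with about 12 to 16 N within the first 6 mm and is clear after 32 mm.
- socket_b (a point): Centre of the mouth of plug socket b, at deck height (40 mm above the bench), axes as the manifold's. The well is 26.5 mm (y) by 18.5 mm (x). Sprung balls in its two end walls hold the plug by notches in the shank; pulled straight up, the plug comes free with about 12 to 16 N within the first 6 mm and is clear after 32 mm.
- plug_a: Interlock plug a (left end), 120 g, 70 mm high. Origin at the foot of its steel shank, z up to the handle, axes as the manifold's at the start. Shank 24 (y) by 16 (x) by 30 mm long, all in the socket at the start; flange 42 (y) by 34 (x) by 6 mm on the deck; black handle 52 mm long (y), 18 mm thick (x), from 36 to 70 mm above the origin.
- plug_b: Interlock plug b (right end), 120 g, 70 mm high. Origin at the foot of its steel shank, z up to the handle, axes as the manifold's at the start. Shank 24 (y) by 16 (x) by 30 mm long, all in the socket at the start; flange 42 (y) by 34 (x) by 6 mm on the deck; black handle 52 mm long (y), 18 mm thick (x), from 36 to 70 mm above the origin.
- plug_a_grip (a point): In the handle of plug a, 55 mm above the plug's origin, axes as the plug's: pinch here across x (18 mm).
- plug_b_grip (a point): In the handle of plug b, 55 mm above the plug's origin, axes as the plug's: pinch here across x (18 mm).
- large_a: Large sleeve: tube open at both ends, plain grey plastic, 50 mm high, outside 60 mm, bore 46 mm, about 120 g, standing on end in front of the manifold; origin on its axis at mid height, z along the axis (either end may go down). One of up to four sleeves; may be absent.
- large_b: Large sleeve: tube open at both ends, plain grey plastic, 50 mm high, outside 60 mm, bore 46 mm, about 120 g, standing on end in front of the manifold; origin on its axis at mid height, z along the axis (either end may go down). One of up to four sleeves; may be absent.
- small_a: Small sleeve: tube open at both ends, plain grey plastic, 50 mm high, outside 46 mm, bore 32 mm, about 90 g, standing on end in front of the manifold; origin on its axis at mid height, z along the axis (either end may go down). One of up to four sleeves; may be absent.
- small_b: Small sleeve: tube open at both ends, plain grey plastic, 50 mm high, outside 46 mm, bore 32 mm, about 90 g, standing on end in front of the manifold; origin on its axis at mid height, z along the axis (either end may go down). One of up to four sleeves; may be absent.
- tray: Fixed square steel tray, 170 (x) by 200 mm (y) outside, walls 4 mm thick and 22 mm high, open above, to the left of the sleeves; origin under its centre on the bench.
- spare_collar: Bystander, fixed: low metal ring, 58 mm across and only 14 mm high (no sleeve); origin under its centre.
- blue_marker: Bystander: felt marker, 134 mm, lying in front of the sleeves; origin under its centre.
- tape: Bystander, fixed: roll of masking tape, 100 mm across, 19 mm high; origin under its centre.
- petri: Bystander, fixed: clear dish, 55 mm across, 12 mm high; origin under its centre.
- hex_tool: Bystander: T-handle hex driver lying flat, 138 by 88 by 17 mm; origin under its centre.

How it is judged:
By the outcome, as a careful person would: the job done as asked, in the order asked, and still so for the second after the job is handed in, with the robot touching nothing.
Of large_a, large_b, small_a, small_b only 3 to 4 are there at a start; the rules pass over those that are not, and their reading is None.
At some moment in a run one of large_a, large_b, small_a, small_b may be knocked a few centimetres aside while the robot is not near it.
Once in a run the grip may slacken for a moment while it holds something.
It also fails if it takes over 208 s, if anything falls off the work surface, if the arm or the gripper's body presses on something with over 40 N, if the wrist force passes 120 N, or if a joint passes its speed limit or range.

ROBOT

A 6-joint arm with a two-finger parallel gripper is mounted at the origin on a cart in front of the work surface, level with it; the furniture and walls round the work are solid. World frame = base frame: x ahead of the robot, y to its left, z up, the work surface at z = 0. Lengths are in mm, angles in rad, forces in N, time in s.
With the tool pointing down it reaches from about 350 to 875 mm from the base axis. Payload 4.2 kg.
Tool frame: the origin (TCP) lies midway between the tips of the shut fingers; the grasp point (between the pads) lies 19 mm behind it (arm.grasp_offset is the distance from the TCP to the grasp point, in mm); z points along the fingers, y is the line along which they close (so a half turn about z gives the same grasp; the last joint's range is limited). The gripper opens to 85 mm and grips with 20 to 120 N. Pads are 22 mm wide; open, the fingers measure 114 mm over their backs; the gripper's body (76 mm by 85 mm) begins 54 mm behind the grasp point. The pads swing forward as they close: fully open they stand 13 mm farther back than shut.
Start: joints at [1.455, 0.385, 0.008, 0, -1.194, -0.259], TCP at [228.771, 581.604, 231.312] pointing down, gripper open.
Joint ranges: [-3.14, 3.14], [-1.21, 2.06], [-1.07, 1.41], [-3.16, 2.05], [-2.99, -0.16], [-3.1, 3.1]. Speed limits (rad/s): [2.79, 2.79, 3.14, 3.14, 3.14, 3.14].

INTERFACE

Orientations are given as a unit quaternion [x, y, z, w].
In Python, from bench import arm gives the robot as it stands. The module is installed in compiled form; this text tells all that it offers.
- The arm moves only by the tool servo_tool, never from a script. Its argument "increments" is a list of rows, each a list of 7 numbers: the opening, from 0 (shut) to 1 (fully open), then the shift along the tool's x, y, z in m, then the turn, a rotation vector about the tool's x, y, z in degrees. In form: [[grip, x, y, z, ax, ay, az], ...]. A call has 1 to 12 rows; each row is the pose to reach, as a shift and turn from the pose commanded when the call began, along the tool's axes at that moment; what a row does not reach only later rows make up. A row lasts 1/8 s, in which the tool goes at most 62.5 mm and 10.7 degrees, less where a joint would pass 70% of its speed; a pose out of reach is approached as far as the arm can. A call with a gripper value outside its range is refused whole. The fingers move at their own pace and stop on an object; the grip force is fixed at half the most. Time passes only in rows, so rows that repeat a pose let the fingers close. It gives the time, the measured TCP pose, the force, the opening and the grip force at its end, in the units of the state.
- arm.read_state(): the state, without advancing time (a new reading comes with each control period).
- arm.get_image(name): name is "side" or "top" or "wrist"; returns a dict with "color" (420x560x3 uint8, red, green, blue), "fx", "fy", "cx", "cy" (pixels), "k1" (the pictures are not rectified: a ray, as slopes to the right and down, at radius r is drawn at 1 + k1 r^2 times it, then the intrinsics apply), "rvec" (rotation vector, rad) and "tvec" (3), from world to camera coordinates, as OpenCV has them; the wrist camera has in their place "hand_eye" (4x4, takes a point from camera to tool coordinates, whose origin is the TCP and whose axes are the flange's). Camera axes: x right, y down, z forward; pixel columns grow to the right and rows downward; lengths in mm; the calibration is good to about 2 mm. A picture is of the moment at which its call begins: read the wrist's pose just before it. There is no depth.
- arm.job_done(): hands the job in; it is judged then, once.
Trained networks look in the newest picture that a camera, given by its name, has taken for a name from the list of things; names that differ only in an ending like _2 or _b are one class to them, and where a whole thing is asked for, a point or a joint stands for the part that bears it (a point fixed in the world has none). Each returns a list of dicts, best first, with "p" (0 to 1); they miss things now and then, are a little off and sometimes report something else, mostly with a low value. They report only what shows in the picture. A call takes as long as a camera call.
- arm.look_for(camera, thing): "box" ([centre column, centre row, width, height] in pixels, round what is visible of it).
- arm.spot_point(camera, thing): "centre" ([column, row] in pixels: a listed point, or the origin of a listed thing).
The state is a dict: "clock": time; "joints": joint angles; "joint_vel": joint speeds; "joint_efforts": joint torques, N m; "position": TCP position; "ee_rot": TCP orientation; "contact_force": force on the tool from outside, world axes, zero at the start; "wrist_torque": the same for the moment, N m; "gripper_width": finger opening in mm; "grasp_force": force on a finger pad.
Only numpy, scipy, OpenCV 4.12 (cv2) and the standard library are available. Lean on these libraries where they do the work, as an engineer would, in place of code of your own. Each camera call takes 0.05 s, during which the arm holds its last target. There are 200 camera calls.

## Working session

There is one attempt and no reset: what is moved stays moved. The work goes in short steps, Python scripts to look and compute and a tool call to move; the robot and the scene stay as the last step left them, time stands still between calls to the robot, and variables do not carry over. Pictures are saved under pics/ and viewed, at most 14 in all, crops included, and the job is handed in when it is done.

Besides the shell and the picture viewer there is one more tool, called after "Emit:" by a JSON object that holds its "name" and its "arguments", one argument or row to a line. servo_tool: Moves the arm, as the interface text tells. Its arguments: {"type":"object","properties":{"increments":{"type":"array","items":{"type":"array","items":{"type":"number"}}}},"required":["increments"]}

```bash
mkdir -p pics
cat > h.py <<'E'
import numpy as np, cv2
from bench import arm
from scipy.spatial.transform import Rotation as R
def cam(im, st=None):
    # returns R (cam->world), origin
    if 'hand_eye' in im:
        T=np.eye(4);T[:3,:3]=R.from_quat(st['ee_rot']).as_matrix();T[:3,3]=st['position']
        T=T@np.array(im['hand_eye']);return T[:3,:3],T[:3,3]
    Rw=cv2.Rodrigues(np.array(im['rvec'],float))[0];t=np.array(im['tvec'],float).ravel()
    return Rw.T,-Rw.T@t
def und(im,px):
    K=np.array([[im['fx'],0,im['cx']],[0,im['fy'],im['cy']],[0,0,1.]])
    return cv2.undistortPoints(np.array([[px]],float),K,np.array([im['k1'],0,0,0.]))[0,0]
def ray(im,px,z,st=None):
    Rc,o=cam(im,st);d=Rc@np.append(und(im,px),1);return o+d*(z-o[2])/d[2]
def proj(im,P,st=None):
    Rc,o=cam(im,st);p=(np.atleast_2d(P)-o)@Rc;s=p[:,:2]/p[:,2:];s=s*(1+im['k1']*(s**2).sum(1,keepdims=True))
    return s*[im['fx'],im['fy']]+[im['cx'],im['cy']]
def shot(n,fn=None):
    st=arm.read_state();im=arm.get_image(n)
    if fn: cv2.imwrite('pics/'+fn,im['color'][:,:,::-1])
    return im,st
E
python3 - <<'E'
from h import *
for c in ['top','side']:
    im,st=shot(c,c+'0.png')
    Rc,o=cam(im,st);print(c,o.round(),Rc[:,2].round(2),im['k1'],im['fx'])
    for t,z in [('large_a',25),('small_a',25),('plug_a_grip',65),('plug_a',10),('socket_a',40),('port1_home',65),('port2_home',65),('manifold',0),('tray',0),('spare_collar',0),('blue_marker',0),('tape',0)]:
        for d in arm.spot_point(c,t)[:4]:
            if d['p']>.2: print(t,round(d['p'],2),np.round(d['centre']),ray(im,d['centre'],z,st).round(0)[:2])
print(st)
E
```

```text
top [ 108.  250. 1646.] [ 0.26 -0.09 -0.96] 0.014736002383592538 491.3371904095575
large_a 0.51 [271. 229.] [488. 115.]
small_a 0.68 [350. 237.] [ 377. -132.]
small_a 0.6 [327. 212.] [483. -88.]
small_a 0.5 [300. 217.] [497.   8.]
small_a 0.43 [159. 284.] [430. 521.]
plug_a_grip 0.45 [247. 182.] [661. 143.]
plug_a 0.54 [250. 189.] [652. 138.]
plug_a 0.44 [331. 160.] [ 666. -173.]
socket_a 0.77 [245. 180.] [678. 146.]
socket_a 0.66 [331. 157.] [ 667. -168.]
socket_a 0.28 [348. 236.] [ 380. -121.]
port1_home 0.74 [217. 258.] [443. 314.]
port2_home 0.75 [285. 170.] [661.   6.]
manifold 0.72 [289. 173.] [670. -17.]
manifold 0.31 [303. 164.] [688. -75.]
tray 0.77 [216. 258.] [459. 321.]
spare_collar 0.59 [366. 180.] [ 556. -265.]
blue_marker 0.7 [304. 250.] [391.  29.]
blue_marker 0.66 [273. 263.] [381. 143.]
tape 0.92 [160. 284.] [434. 523.]
tape 0.52 [214. 254.] [474. 324.]
side [ 137. -637.  807.] [ 0.34  0.67 -0.66] -0.11317623994342273 400.95837222911246
large_a 0.76 [271. 223.] [485. 114.]
large_a 0.53 [390. 270.] [ 683. -174.]
small_a 0.86 [288. 248.] [485.   9.]
small_a 0.75 [305.
[... 689 characters left out ...]
ints': array([ 1.45460406e+00,  3.84670324e-01,  7.92747754e-03, -9.92565759e-06,
       -1.19403267e+00, -2.58601564e-01]), 'joint_vel': array([ 0.0002354 , -0.00057911,  0.00242909,  0.00103464,  0.00116603,
       -0.00077325]), 'joint_efforts': array([ 3.99434766e-04, -3.91893089e+01,  1.88559455e+01,  4.18937489e+00,
       -3.67422199e-04, -2.71211235e-06]), 'position': array([228.76582892, 581.60517138, 231.33930879]), 'ee_rot': array([ 9.82492183e-01, -1.86303813e-01, -5.34341068e-06, -1.00515810e-05]), 'contact_force': array([-0.33591418,  0.25341221, -0.02445121]), 'wrist_torque': array([-0.03717043, -0.02343309, -0.01760006]), 'grasp_force': 0.0, 'gripper_width': 85.3200848965114}
```

Run:
```python
import cv2
a=cv2.imread('pics/top0.png');b=cv2.imread('pics/side0.png')
cv2.imwrite('pics/top0c.png',cv2.resize(a[130:330,130:400],(800,592),interpolation=cv2.INTER_CUBIC))
cv2.imwrite('pics/side0c.png',cv2.resize(b[130:360,150:450],(780,598),interpolation=cv2.INTER_CUBIC))
```

```text
(no output)
```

View pics/top0c.png

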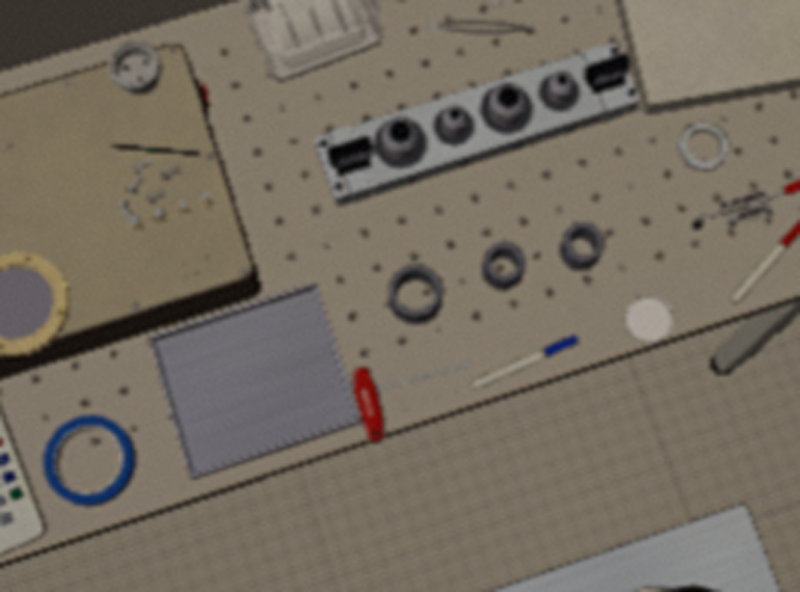

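View pics/side0c.png

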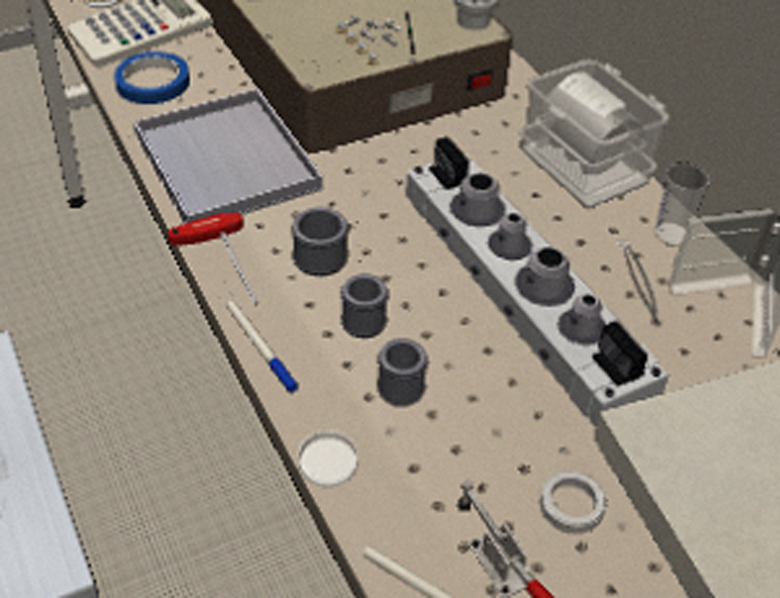

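The pictures show plug a at top (247,182) and plug b at (331,160). There are three sleeves: one large at (271,229) and two small at (300,217) and (327,212). The tray is at (216,258), and the manifold row runs along y at x≈665. Next, closer wrist views.

```bash
cat >> h.py <<'E'
def go(pos,yaw,st=None):
    "increment to a tool-down pose, tool x at world yaw (deg)"
    st=st or arm.read_state();Rc=R.from_quat(st['ee_rot'])
    c,s=np.cos(np.radians(yaw)),np.sin(np.radians(yaw))
    Rt=R.from_matrix(np.array([[c,s,0],[s,-c,0],[0,0,-1.]]))
    d=Rc.inv().apply(np.array(pos)-st['position'])/1000
    print('inc',d.round(4),(Rc.inv()*Rt).as_rotvec(degrees=True).round(2))
E
python3 - <<'E'
from h import *
im,st=shot('wrist');print(np.array(im['hand_eye']).round(3),im['fx'],im['k1'])
go([580,0,330],-90)
E
```

```text
[[ 0.00000e+00 -9.53000e-01 -3.03000e-01  7.70990e+01]
 [ 1.00000e+00  1.00000e-03 -1.00000e-03 -4.72000e-01]
 [ 1.00000e-03 -3.03000e-01  9.53000e-01 -1.41798e+02]
 [ 0.00000e+00  0.00000e+00  0.00000e+00  1.00000e+00]] 317.19977278437204 0.025513368653070582
inc [ 0.5398  0.4126 -0.0987] [-0.   -0.   68.52]
```

Emit:
{"name": "servo_tool", "arguments": {
  "increments": [
    [1, 0.06, 0.045, -0.08, 0, 0, 8],
    [1, 0.12, 0.09, -0.09, 0, 0, 16],
    [1, 0.18, 0.135, -0.09, 0, 0, 24],
    [1, 0.24, 0.18, -0.09, 0, 0, 32],
    [1, 0.3, 0.225, -0.09, 0, 0, 40],
    [1, 0.36, 0.27, -0.09, 0, 0, 48],
    [1, 0.42, 0.315, -0.09, 0, 0, 56],
    [1, 0.48, 0.36, -0.09, 0, 0, 64],
    [1, 0.54, 0.4, -0.09, 0, 0, 68.5],
    [1, 0.595, 0.453, -0.09, 0, 0, 68.5],
    [1, 0.595, 0.453, -0.09, 0, 0, 68.5],
    [1, 0.595, 0.453, -0.09, 0, 0, 68.5]
  ]
}}

```text
clock: 2.85
position: [605.8, -39.3, 321.4]
ee_rot: [0.707, -0.707, 0.0, -0.0]
contact_force: [1.1, 1.0, -0.4]
gripper_width: 85.1
grasp_force: 0.0
```

Run:
```python
from h import *
im,st=shot('wrist','w1.png');print(st['position'],st['ee_rot'].round(4))
for t,z in [('large_a',25),('small_a',25),('plug_a_grip',65),('plug_a',10),('socket_a',40),('port1_home',65),('port2_home',65),('manifold',0),('tray',0)]:
    for d in arm.spot_point('wrist',t)[:4]:
        if d['p']>.2: print(t,round(d['p'],2),np.round(d['centre']),ray(im,d['centre'],z,st).round(0)[:2])
```

```text
[605.76501573 -39.32216178 321.44597257] [ 7.073e-01 -7.069e-01  2.000e-04 -2.000e-04]
large_a 0.56 [364. 271.] [483. 116.]
small_a 0.98 [377. 136.] [481. -85.]
small_a 0.76 [364. 202.] [491.   6.]
plug_a_grip 0.73 [242. 298.] [665. 138.]
plug_a_grip 0.23 [244. 180.] [657. -33.]
plug_a 0.97 [236.  62.] [ 667. -178.]
plug_a 0.59 [430. 210.] [388.  22.]
socket_a 0.96 [246. 288.] [662. 137.]
socket_a 0.77 [237.  58.] [ 662. -178.]
port1_home 0.6 [242. 258.] [663.  76.]
port2_home 0.72 [240. 213.] [663.  11.]
port2_home 0.34 [241. 261.] [665.  80.]
manifold 0.82 [245. 179.] [663. -22.]
tray 0.62 [372. 368.] [447. 323.]
```

View pics/w1.png

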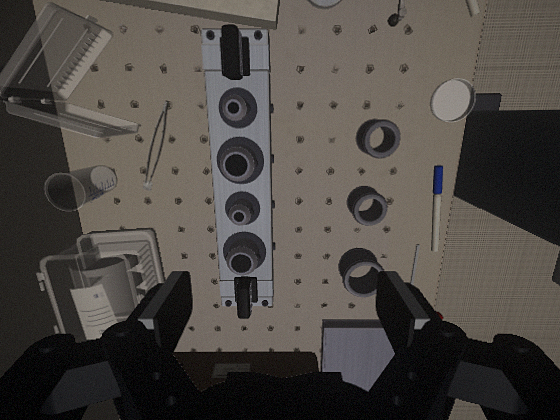

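The wrist view shows the manifold deck spanning columns 202–272 and rows 29–307. Plugs are at (236,50) and (243,297). The sleeves are at (378,138) small, (367,205) small and (360,271) large. I'll fit the manifold's pose from its deck outline.

```bash
cat > fit.py <<'E'
from h import *
from scipy.optimize import least_squares
def fitman(im,st,x0,dbg=None,cut=None):
    c=im['color'];hsv=cv2.cvtColor(c,cv2.COLOR_RGB2LAB).astype(int)
    out=[]
    g=cv2.GaussianBlur(hsv[:,:,2]-128.0,(0,0),1.0)  # b channel: deck is neutral/blue, bench is tan
    # edge search along normals of projected deck outline
    C=np.array([[-40,-188],[40,-188],[40,192],[-40,192.]])
    def world(p,q):
        a=p[2];return np.c_[q@np.array([[np.cos(a),np.sin(a)],[-np.sin(a),np.cos(a)]])+p[:2],np.full(len(q),40.)]
    p=np.array(x0,float)
    for it in range(4):
        pts=[];
        for i in range(4):
            a,b=C[i],C[(i+1)%4];n=np.array([b[1]-a[1],a[0]-b[0]]);n=n/np.linalg.norm(n)
            for t in np.linspace(.06,.94,60 if i%2 else 20):
                q=a+t*(b-a);w=(12,8,5,4)[it];o=np.linspace(-w,w,4*w+1)
                P=proj(im,world(p,q+o[:,None]*n),st)
                if P.min()<2 or P[:,0].max()>557 or P[:,1].max()>417: continue
                v=cv2.remap(g.astype(np.float32),P[:,0].astype(np.float32)[None],P[:,1].astype(np.float32)[None],cv2.INTER_LINEAR)[0]
                d=np.gradient(v)/np.gradient(o);k=d[1:-1].argmax()+1
                if d[k]>.4: pts.append((q,n,o[k]))
        def res(dp):
            a=dp[2];return [n@(np.array([dp[0]-a*q[1],dp[1]+a*q[0]]))-o for q,n,o in pts]
        s=least_squares(res,[0,0,0],loss='soft_l1',f_scale=.7)
        a=p[2];dx=s.x[:2]@np.array([[np.cos(a),np.sin(a)],[-np.sin(a),np.cos(a)]])
        p=p+[*dx,s.x[2]];r=np.array(res(s.x))
    return p,len(pts),np.median(abs(r))
E
python3 - <<'E'
from fit import *
for c in ['wrist','top','side']:
    im,st=shot(c)
    print(c,fitman(im,st,[663,-20,0.0]))
    if c=='wrist':
        for z in (80,):
            for px in [(234,28),(234,76)]: pass
E
```

```text
wrist (array([ 6.62256537e+02, -2.26997520e+01,  4.78166030e-03]), 155, np.float64(0.5527801742084893))
top (array([ 6.55772055e+02, -2.01128262e+01,  9.59148019e-04]), 90, np.float64(1.1969861869242155))
side (array([ 6.64258914e+02, -3.31479952e+01, -5.61475191e-03]), 90, np.float64(1.2896254583207827))
```

Run:
```python
from fit import *
for c in ['top','side']:
    im,st=shot(c); im=dict(im); im['color']=cv2.imread('pics/%s0.png'%c)[:,:,::-1].copy()
    for x0 in ([662,-22.7,0.005],[658,-20,0]): print(c,fitman(im,st,x0))
go([663,-180,150],-89.7);go([663,-180,50],-89.7)
```

```text
top (array([ 6.60155661e+02, -2.02885667e+01,  1.81823465e-03]), 160, np.float64(3.2155529967076677))
top (array([ 6.60264667e+02, -2.06526239e+01,  1.59158792e-02]), 159, np.float64(2.877715935055034))
side (array([ 6.64523155e+02, -3.28479161e+01, -6.41298826e-03]), 90, np.float64(1.5293761640514378))
side (array([ 6.64377250e+02, -3.31150393e+01, -7.08965182e-03]), 90, np.float64(1.5226100147368404))
inc [ 0.1432 -0.058   0.1714] [-0.01  0.   -0.23]
inc [ 0.1432 -0.0579  0.2714] [-0.01  0.   -0.23]
```

Emit:
{"name": "servo_tool", "arguments": {
  "increments": [
    [1, 0.05, -0.02, 0.04, 0, 0, 0],
    [1, 0.1, -0.04, 0.08, 0, 0, 0],
    [1, 0.143, -0.058, 0.12, 0, 0, 0],
    [1, 0.143, -0.058, 0.17, 0, 0, 0],
    [1, 0.143, -0.058, 0.22, 0, 0, 0],
    [1, 0.143, -0.058, 0.25, 0, 0, 0],
    [1, 0.143, -0.058, 0.27, 0, 0, 0],
    [1, 0.143, -0.058, 0.27, 0, 0, 0],
    [0, 0.143, -0.058, 0.27, 0, 0, 0],
    [0, 0.143, -0.058, 0.27, 0, 0, 0],
    [0, 0.143, -0.058, 0.27, 0, 0, 0],
    [0, 0.143, -0.058, 0.27, 0, 0, 0]
  ]
}}

```text
clock: 5.1
position: [663.7, -180.4, 52.4]
ee_rot: [0.707, -0.707, 0.001, -0.001]
contact_force: [-0.2, 0.1, -0.6]
gripper_width: 17.1
grasp_force: 58.5
```

Emit:
{"name": "servo_tool", "arguments": {
  "increments": [
    [0, 0, 0, -0.005, 0, 0, 0],
    [0, 0, 0, -0.01, 0, 0, 0],
    [0, 0, 0, -0.015, 0, 0, 0],
    [0, 0, 0, -0.02, 0, 0, 0],
    [0, 0, 0, -0.03, 0, 0, 0],
    [0, 0, 0, -0.04, 0, 0, 0],
    [0, 0, 0, -0.06, 0, 0, 0],
    [0, 0, 0, -0.09, 0, 0, 0],
    [0, 0, 0, -0.13, 0, 0, 0],
    [0, 0, 0, -0.17, 0, 0, 0],
    [0, 0, 0, -0.17, 0, 0, 0]
  ]
}}

```text
clock: 6.48
position: [664.2, -180.9, 227.0]
ee_rot: [0.707, -0.707, 0.003, -0.002]
contact_force: [0.6, 0.1, -1.7]
gripper_width: 16.9
grasp_force: 61.5
```

Run:
```python
from h import *
im,st=shot('wrist')
print(st['position'],st['gripper_width'],st['contact_force'])
im,st=shot('side','s2.png')
for d in arm.spot_point('side','tray')[:2]: print(d,ray(im,d['centre'],0))
go([430,255,200],35)
```

```text
[ 664.16140233 -180.85906345  227.02588389] 16.89295569265316 [ 0.64220623  0.14411054 -1.65865824]
{'centre': [234.7, 190.6], 'p': 0.85} [454.85956641 326.50354721   0.        ]
inc [-0.4351  0.2317  0.0215] [ 3.00e-02  1.90e-01 -1.25e+02]
```

View pics/s2.png

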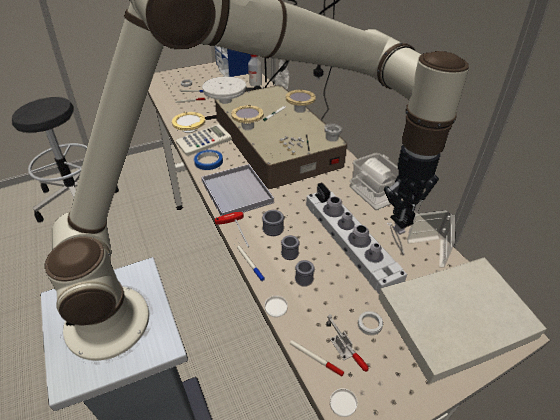

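Plug b is out and held at (405,215), and the bench is otherwise unchanged. Next I'll move it above the tray, turned to point radially outward.

Emit:
{"name": "servo_tool", "arguments": {
  "increments": [
    [0, -0.04, 0.02, 0, 0, 0, -10.5],
    [0, -0.08, 0.04, 0, 0, 0, -21],
    [0, -0.12, 0.06, 0, 0, 0, -31.5],
    [0, -0.16, 0.08, 0, 0, 0, -42],
    [0, -0.2, 0.1, 0, 0, 0, -52.5],
    [0, -0.24, 0.12, 0, 0, 0, -63],
    [0, -0.28, 0.14, 0, 0, 0, -73.5],
    [0, -0.32, 0.16, 0, 0, 0, -84],
    [0, -0.36, 0.18, 0, 0, 0, -94.5],
    [0, -0.4, 0.2, 0, 0, 0, -105],
    [0, -0.44, 0.22, 0, 0, 0, -115],
    [0, -0.452, 0.218, 0.02, 0, 0, -125]
  ]
}}

```text
clock: 8.12
position: [443.6, 273.5, 201.3]
ee_rot: [0.952, 0.305, 0.0, -0.0]
contact_force: [0.2, 0.8, -1.4]
gripper_width: 17.3
grasp_force: 61.5
```

Run:
```python
from h import *
im,st=shot('side')
for p in [(201.9,178),(248,165.4),(273.5,200.4),(223,213.5)]: print(ray(im,p,22).round())
print(st['position'],st['gripper_width'],st['joints'].round(2))
go([445,272,140],35)
```

```text
[373. 408.  22.]
[536. 408.  22.]
[535. 205.  22.]
[376. 215.  22.]
[443.62413945 273.4539902  201.26233942] 17.2741536909209 [ 0.86  0.23 -0.29  0.   -1.05  1.33]
inc [0.0019 0.0019 0.0573] [-0.    0.35  0.69]
```

Emit:
{"name": "servo_tool", "arguments": {
  "increments": [
    [0, 0, 0, 0.03, 0, 10, 0],
    [0, 0, 0, 0.06, 0, 20, 0],
    [0, 0, 0, 0.08, 0, 30, 0],
    [0, 0, 0, 0.1, 0, 40, 0],
    [0, 0, 0, 0.12, 0, 50, 0],
    [0, 0, 0, 0.13, 0, 50, 0],
    [0, 0, 0, 0.14, 0, 50, 0],
    [0, 0, 0, 0.14, 0, 50, 0]
  ]
}}

```text
clock: 9.18
position: [445.0, 312.9, 200.1]
ee_rot: [0.918, 0.258, 0.302, -0.017]
contact_force: [0.4, 0.4, -1.0]
gripper_width: 17.2
grasp_force: 61.5
```

Run:
```python
from h import *
im,st=shot('side'); c=im['color'][120:260,180:340,::-1]
cv2.imwrite('pics/s3.png',cv2.resize(c,None,fx=4,fy=4,interpolation=cv2.INTER_CUBIC))
print(st['position'],st['gripper_width'],st['joints'].round(2),st['contact_force'])
```

```text
[445.03186905 312.91374533 200.10797621] 17.218937130881937 [ 0.62  0.05 -0.97  1.87 -0.17 -0.32] [ 0.42497174  0.38087569 -0.98560685]
```

View pics/s3.png

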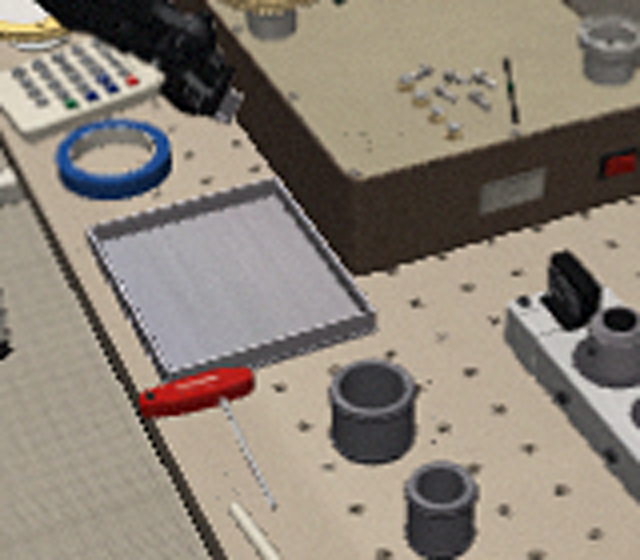

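The gripper is at (200,90) with the plug still held. Tilting outward hits the joint-5 limit, so I'll go back to vertical, turn half round and tilt inward instead.

Run:
```python
from h import *
go([445,290,220],0)
```

```text
inc [ 0.0021  0.0252 -0.0198] [ -2.06 -35.59  30.93]
```

Emit:
{"name": "servo_tool", "arguments": {
  "increments": [
    [0, 0, 0.005, -0.005, -0.4, -7, 6],
    [0, 0, 0.01, -0.01, -0.8, -14, 12],
    [0, 0, 0.015, -0.015, -1.2, -21, 18],
    [0, 0, 0.02, -0.02, -1.7, -28, 24],
    [0, 0, 0.025, -0.02, -2, -35.6, 31],
    [0, 0, 0.025, -0.02, -2, -35.6, 31]
  ]
}}

```text
clock: 9.98
position: [443.4, 287.1, 218.8]
ee_rot: [0.992, 0.066, 0.105, 0.0]
contact_force: [1.5, -0.9, -0.1]
gripper_width: 16.8
grasp_force: 61.5
```

Run:
```python
from h import *
st=arm.read_state();print(st['joints'].round(2),st['position'])
go([480,300,200],-145)
```

```text
[ 0.97  0.14 -0.46  0.22 -0.85  0.59] [443.39907695 287.14162813 218.81974647]
inc [ 0.0332 -0.0082  0.0262] [-15.68  -4.95 151.82]
```

Emit:
{"name": "servo_tool", "arguments": {
  "increments": [
    [0, 0.005, 0, 0, -1.5, -0.5, 10],
    [0, 0.01, 0, 0, -3, -1, 20],
    [0, 0.015, 0, 0, -4.5, -1.5, 30],
    [0, 0.02, 0, 0, -6, -2, 40],
    [0, 0.02, 0, 0, -7.5, -2.5, 50],
    [0, 0.02, 0, 0, -9, -3, 60],
    [0, 0.02, 0, 0, -10, -3.5, 70],
    [0, 0.03, 0, 0, -11, -3.8, 80],
    [0, 0.03, 0, 0, -12, -4, 90],
    [0, 0.03, 0, 0, -13, -4.3, 100],
    [0, 0.03, 0, 0, -14, -4.5, 110],
    [0, 0.03, 0, 0, -15, -4.7, 120]
  ]
}}

```text
clock: 11.48
position: [474.6, 291.2, 225.5]
ee_rot: [-0.546, 0.837, -0.026, -0.016]
contact_force: [0.2, -0.3, -1.1]
gripper_width: 17.2
grasp_force: 61.5
```

Run:
```python
from h import *
st=arm.read_state();print(st['joints'].round(2),st['position'])
go([480,300,200],-145)
```

```text
[ 0.86  0.29 -0.17  0.05 -1.16 -1.3 ] [474.63271172 291.21617916 225.52329957]
inc [-0.0116 -0.0007  0.0249] [-2.35 -2.74 31.23]
```

Emit:
{"name": "servo_tool", "arguments": {
  "increments": [
    [0, 0.01, 0, 0.01, -1, -1, 10],
    [0, 0.025, 0.008, 0.025, -2.3, -2.6, 21],
    [0, 0.03, 0.012, 0.025, -2.3, -2.7, 21.2],
    [0, 0.03, 0.012, 0.025, -2.3, -2.7, 21.2]
  ]
}}

```text
clock: 11.98
position: [452.9, 267.6, 203.7]
ee_rot: [-0.388, 0.922, 0.0, -0.0]
contact_force: [0.6, 0.0, -0.0]
gripper_width: 17.2
grasp_force: 61.5
```

Run:
```python
from h import *
st=arm.read_state();print(st['joints'].round(2),st['position'])
go([460,262,45],-135)
```

```text
[ 0.84  0.24 -0.27 -0.   -1.06 -1.62] [452.94479678 267.60609716 203.65177819]
inc [-0.0011 -0.009   0.1586] [ 0.03 -0.05  0.6 ]
```

Now tilt inward by 45° and lower.

Emit:
{"name": "servo_tool", "arguments": {
  "increments": [
    [0, 0, -0.005, 0.03, 0, 9, 0],
    [0, 0, -0.009, 0.06, 0, 18, 0],
    [0, 0, -0.009, 0.08, 0, 27, 0],
    [0, 0, -0.009, 0.1, 0, 36, 0],
    [0, 0, -0.009, 0.12, 0, 45, 0],
    [0, 0, -0.009, 0.14, 0, 45, 0],
    [0, 0, -0.009, 0.15, 0, 45, 0],
    [0, 0, -0.009, 0.156, 0, 45, 0],
    [0, 0, -0.009, 0.156, 0, 45, 0],
    [0, 0, -0.009, 0.156, 0, 45, 0]
  ]
}}

```text
clock: 13.22
position: [459.7, 261.6, 48.8]
ee_rot: [-0.357, 0.852, -0.147, -0.352]
contact_force: [-0.1, -0.5, -1.6]
gripper_width: 17.2
grasp_force: 61.5
```

Run:
```python
from h import *
im,st=shot('side'); c=im['color'][100:260,180:380,::-1]
cv2.imwrite('pics/s4.png',cv2.resize(c,None,fx=3.6,fy=3.6,interpolation=cv2.INTER_CUBIC))
print(st['position'],st['gripper_width'],st['joints'].round(2),st['contact_force'])
```

```text
[459.6697751  261.59322893  48.80513124] 17.245804475390628 [ 0.82  0.81  0.06 -0.02 -1.6  -1.59] [-0.13793274 -0.49846553 -1.5634217 ]
```

View pics/s4.png

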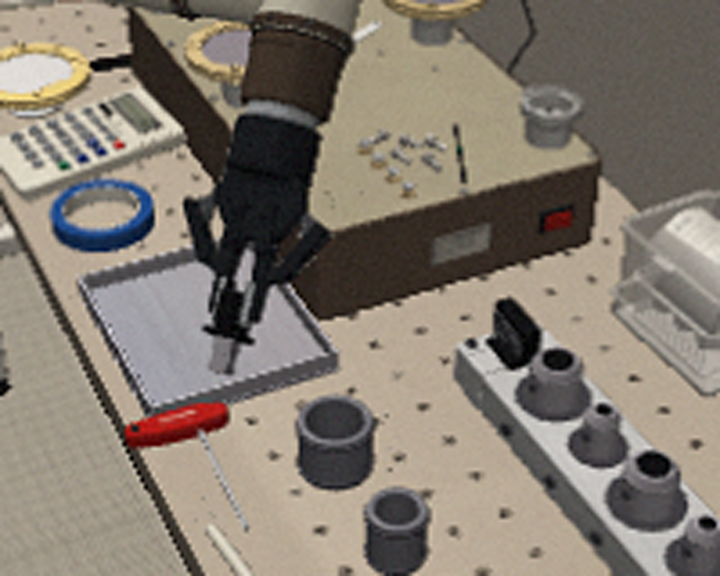

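The plug is tilted about 45° over the tray at (225,340), with its foot just above the floor. I'll lower it a little, release and retreat.

Emit:
{"name": "servo_tool", "arguments": {
  "increments": [
    [0, -0.003, 0, 0.003, 0, 0, 0],
    [0, -0.006, 0, 0.006, 0, 0, 0],
    [0, -0.006, 0, 0.006, 0, 0, 0],
    [1, -0.006, 0, 0.006, 0, 0, 0],
    [1, -0.006, 0, 0.006, 0, 0, 0],
    [1, -0.006, 0, 0.006, 0, 0, 0],
    [1, 0, 0, -0.02, 0, 0, 0],
    [1, 0.01, 0, -0.05, 0, -8, 0],
    [1, 0.04, 0, -0.09, 0, -18, 0],
    [1, 0.08, 0, -0.13, 0, -28, 0],
    [1, 0.11, 0, -0.15, 0, -37, 0],
    [1, 0.11, 0, -0.15, 0, -45, 0]
  ]
}}

```text
clock: 14.78
position: [480.4, 282.2, 235.8]
ee_rot: [-0.387, 0.922, 0.002, 0.006]
contact_force: [-0.5, 0.5, -0.8]
gripper_width: 85.6
grasp_force: 0.0
```

Run:
```python
from h import *
im,st=shot('side'); c=im['color'][140:240,180:300,::-1]
cv2.imwrite('pics/s5.png',cv2.resize(c,None,fx=4,fy=4,interpolation=cv2.INTER_CUBIC))
for d in arm.spot_point('side','plug_b')[:3]: print(d,ray(im,d['centre'],15).round())
print(st['joints'].round(2))
go([662,137,180],-89.7)
```

```text
{'centre': [318.4, 205.8], 'p': 0.68} [651. 131.  15.]
{'centre': [239.5, 204.8], 'p': 0.48} [437. 238.  15.]
[ 0.82  0.26 -0.16  0.   -1.14 -1.6 ]
inc [-0.0279 -0.2315  0.0529] [ 1.000e-02  1.700e-01 -4.486e+01]
```

View pics/s5.png

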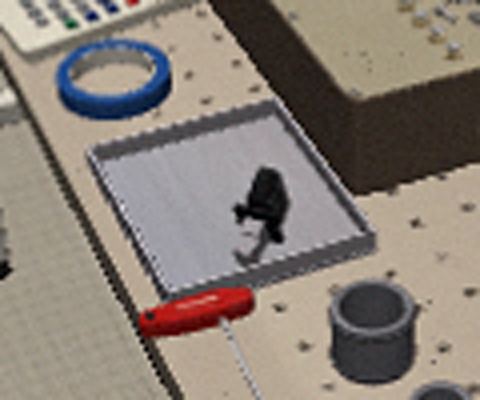

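Plug b lies flat in the tray, around (262,210) in the crop. Now plug a.

Emit:
{"name": "servo_tool", "arguments": {
  "increments": [
    [1, -0.005, -0.04, 0, 0, 0, -9],
    [1, -0.01, -0.08, 0, 0, 0, -18],
    [1, -0.015, -0.12, 0, 0, 0, -27],
    [1, -0.02, -0.16, 0, 0, 0, -36],
    [1, -0.028, -0.2, 0, 0, 0, -44.9],
    [1, -0.028, -0.231, 0.03, 0, 0, -44.9],
    [1, -0.028, -0.231, 0.03, 0, 0, -44.9]
  ]
}}

```text
clock: 15.75
position: [663.2, 137.4, 195.4]
ee_rot: [0.708, -0.706, -0.002, 0.005]
contact_force: [0.4, 0.0, -0.7]
gripper_width: 85.5
grasp_force: 0.0
```

Run:
```python
from h import *
im,st=shot('wrist')
for d in arm.spot_point('wrist','plug_a_grip')[:3]: print(d,ray(im,d['centre'],65,st).round())
go([662,137.5,51],-89.7)
```

```text
{'centre': [279.7, 17.4], 'p': 0.73} [665.  -7.  65.]
{'centre': [280.7, 206.2], 'p': 0.6} [664. 140.  65.]
inc [0.0015 0.0011 0.1484] [ 0.23 -0.11  0.06]
```

Emit:
{"name": "servo_tool", "arguments": {
  "increments": [
    [1, 0, 0, 0.05, 0.2, 0, 0],
    [1, 0, 0, 0.1, 0.2, 0, 0],
    [1, 0, 0, 0.13, 0.2, 0, 0],
    [1, 0, 0, 0.147, 0.2, 0, 0],
    [1, 0, 0, 0.147, 0.2, 0, 0],
    [0, 0, 0, 0.147, 0.2, 0, 0],
    [0, 0, 0, 0.147, 0.2, 0, 0],
    [0, 0, 0, 0.147, 0.2, 0, 0],
    [0, 0, 0, 0.147, 0.2, 0, 0],
    [0, 0, 0, 0.147, 0.2, 0, 0]
  ]
}}

```text
clock: 17.1
position: [663.9, 139.6, 54.8]
ee_rot: [0.71, -0.705, 0.001, -0.001]
contact_force: [-0.8, 1.5, 3.2]
gripper_width: 16.5
grasp_force: 59.3
```

Emit:
{"name": "servo_tool", "arguments": {
  "increments": [
    [0, 0, 0, -0.005, 0, 0, 0],
    [0, 0, 0, -0.01, 0, 0, 0],
    [0, 0, 0, -0.015, 0, 0, 0],
    [0, 0, 0, -0.02, 0, 0, 0],
    [0, 0, 0, -0.03, 0, 0, 0],
    [0, 0, 0, -0.04, 0, 0, 0],
    [0, 0, 0, -0.06, 0, 0, 0],
    [0, 0, 0, -0.09, 0, 0, 0],
    [0, 0, 0, -0.13, 0, 0, 0],
    [0, 0, 0, -0.17, 0, 0, 0],
    [0, 0, 0, -0.18, 0, 0, 0],
    [0, 0, 0, -0.18, 0, 0, 0]
  ]
}}

```text
clock: 18.6
position: [662.8, 139.6, 234.6]
ee_rot: [0.709, -0.705, 0.001, -0.001]
contact_force: [-0.6, 0.3, -1.8]
gripper_width: 16.9
grasp_force: 61.2
```

Run:
```python
from h import *
st=arm.read_state();print(st['joints'].round(2),st['gripper_width'])
go([445,345,220],-131)
```

```text
[ 0.45  0.47  0.15  0.   -1.25 -0.44] 16.92632549531044
inc [-0.2068  0.2165  0.014 ] [-0.16  0.12 41.37]
```

Emit:
{"name": "servo_tool", "arguments": {
  "increments": [
    [0, -0.035, 0.036, 0, 0, 0, 7],
    [0, -0.07, 0.072, 0, 0, 0, 14],
    [0, -0.105, 0.108, 0, 0, 0, 21],
    [0, -0.14, 0.144, 0, 0, 0, 28],
    [0, -0.175, 0.18, 0, 0, 0, 35],
    [0, -0.207, 0.217, 0.02, 0, 0, 41.4],
    [0, -0.207, 0.217, 0.03, 0, 0, 41.4],
    [0, -0.207, 0.217, 0.03, 0, 0, 41.4]
  ]
}}

```text
clock: 19.6
position: [443.9, 344.1, 201.2]
ee_rot: [-0.415, 0.91, -0.002, -0.001]
contact_force: [0.1, -0.8, -1.8]
gripper_width: 16.7
grasp_force: 61.0
```

Emit:
{"name": "servo_tool", "arguments": {
  "increments": [
    [0, 0, 0, 0.03, 0, 9, 0],
    [0, 0, 0, 0.06, 0, 18, 0],
    [0, 0, 0, 0.08, 0, 27, 0],
    [0, 0, 0, 0.1, 0, 36, 0],
    [0, 0, 0, 0.12, 0, 45, 0],
    [0, 0, 0, 0.14, 0, 45, 0],
    [0, 0, 0, 0.14, 0, 45, 0]
  ]
}}

```text
clock: 20.48
position: [445.1, 343.7, 61.9]
ee_rot: [-0.382, 0.841, -0.159, -0.348]
contact_force: [-0.5, 0.8, -1.0]
gripper_width: 16.7
grasp_force: 61.2
```

Run:
```python
from h import *
st=arm.read_state();print(st['joints'].round(2),st['gripper_width'],st['position'],R.from_quat(st['ee_rot']).as_matrix().round(2))
```

```text
[ 0.92  0.85  0.19 -0.05 -1.7  -1.63] 16.679385715779155 [445.13375965 343.7158195   61.8768679 ] [[-0.47 -0.75 -0.46]
 [-0.53  0.66 -0.53]
 [ 0.71 -0.   -0.71]]
```

Emit:
{"name": "servo_tool", "arguments": {
  "increments": [
    [0, -0.006, 0, 0.006, 0, 0, 0],
    [0, -0.012, 0, 0.012, 0, 0, 0],
    [0, -0.012, 0, 0.012, 0, 0, 0],
    [1, -0.012, 0, 0.012, 0, 0, 0],
    [1, -0.012, 0, 0.012, 0, 0, 0],
    [1, -0.012, 0, 0.012, 0, 0, 0],
    [1, 0, 0, -0.02, 0, 0, 0],
    [1, 0.01, 0, -0.05, 0, -8, 0],
    [1, 0.04, 0, -0.09, 0, -18, 0],
    [1, 0.08, 0, -0.13, 0, -28, 0],
    [1, 0.11, 0, -0.15, 0, -37, 0],
    [1, 0.11, 0, -0.15, 0, -45, 0]
  ]
}}

```text
clock: 21.98
position: [464.2, 367.3, 252.9]
ee_rot: [-0.415, 0.91, 0.002, 0.008]
contact_force: [-0.2, 0.5, -0.9]
gripper_width: 85.1
grasp_force: 0.0
```

Run:
```python
from h import *
im,st=shot('side'); c=im['color'][140:300,180:340,::-1]
cv2.imwrite('pics/s6.png',cv2.resize(c,None,fx=3.6,fy=3.6,interpolation=cv2.INTER_CUBIC))
for t in ['large_a','small_a']:
  for d in arm.spot_point('side',t)[:4]: print(t,d['p'],ray(im,d['centre'],25).round())
print(st['joints'].round(2))
go([560,80,250],-90)
```

```text
large_a 0.93 [489. 103.  25.]
small_a 0.91 [493.  10.  25.]
small_a 0.66 [482. -77.  25.]
[ 0.94  0.31 -0.06  0.   -1.19 -1.66]
inc [ 0.1509 -0.2609 -0.001 ] [ -0.16   0.13 -41.02]
```

View pics/s6.png

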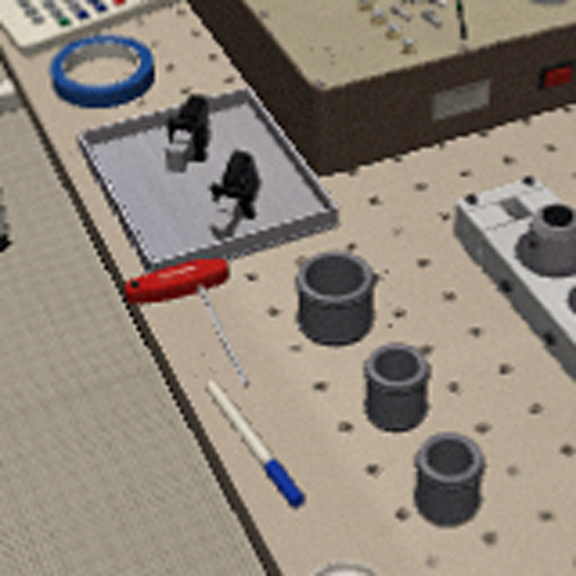

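Both plugs lie in the tray, at (190,130) and (237,190) in the crop. The three sleeves are still at about (335,295), (397,385) and (449,478). Next I'll move to a viewpoint over the sleeves.

Run:
```python
from h import *
go([487,20,300],-180)
```

```text
inc [ 0.2439 -0.2453 -0.0513] [-2.000e-02  2.000e-01  4.898e+01]
```

Emit:
{"name": "servo_tool", "arguments": {
  "increments": [
    [1, 0.035, -0.035, -0.02, 0, 0, 7],
    [1, 0.07, -0.07, -0.04, 0, 0, 14],
    [1, 0.105, -0.105, -0.05, 0, 0, 21],
    [1, 0.14, -0.14, -0.05, 0, 0, 28],
    [1, 0.175, -0.175, -0.05, 0, 0, 35],
    [1, 0.21, -0.21, -0.05, 0, 0, 42],
    [1, 0.244, -0.245, -0.05, 0, 0.2, 49],
    [1, 0.244, -0.245, -0.05, 0, 0.2, 49],
    [1, 0.244, -0.245, -0.05, 0, 0.2, 49]
  ]
}}

```text
clock: 23.25
position: [488.3, 21.7, 296.8]
ee_rot: [0.0, 1.0, -0.001, -0.001]
contact_force: [0.3, -0.1, 0.1]
gripper_width: 85.1
grasp_force: 0.0
```

Run:
```python
from fit import *
im,st=shot('wrist','w2.png');print(st['position'],st['joints'].round(2))
for t in ['large_a','small_a']:
    for d in arm.spot_point('wrist',t)[:3]: print(t,round(d['p'],2),np.round(d['centre']),ray(im,d['centre'],25,st).round(0)[:2])
print(fitman(im,st,[663,-22,0.004]))
t,_=shot('top');print(fitman(t,None,[661,-21,0.004]))
t,_=shot('side');print(fitman(t,None,[663,-22,0.004]))
```

```text
[488.28571632  21.72260927 296.83900962] [ 0.38  0.11 -0.2   0.   -1.27 -1.95]
large_a 0.67 [356. 177.] [491. 118.]
small_a 0.84 [274. 172.] [484.   9.]
small_a 0.79 [203. 169.] [481. -83.]
(array([ 6.62061610e+02, -1.95031951e+01,  1.35769755e-03]), 89, np.float64(0.8664641603183416))
(array([ 6.60878860e+02, -1.97074182e+01, -3.88230502e-02]), 58, np.float64(0.9782513097041046))
(array([ 6.64435346e+02, -2.66540820e+01,  1.71944186e-03]), 90, np.float64(1.1373409536265524))
```

View pics/w2.png

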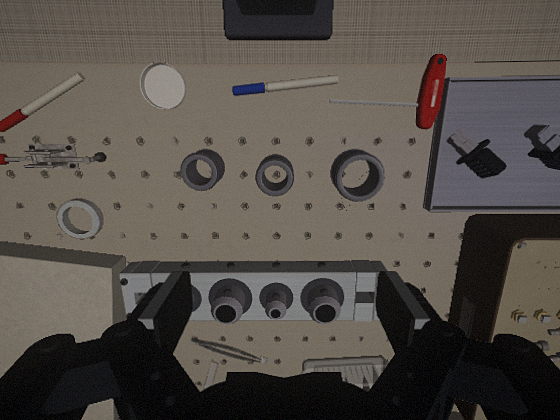

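The view shows the sleeves at (203,170) small, (275,175) small and (357,175) large. Port tips are at (226,312), (275,312) and (323,312), and the plugs are in the tray at right. I'll use the dark tip holes to refine the manifold's y.

Run:
```python
from h import *
im,st=shot('wrist')
def holes(img,st,guess):
    g=cv2.cvtColor(img['color'],cv2.COLOR_RGB2GRAY)
    for (name,px,hw) in guess:
        x,y=px;c=cv2.GaussianBlur(g[y-hw:y+hw+1,x-hw:x+hw+1],(0,0),.8).astype(float)
        th=(c.min()+np.median(c))/2;m=(c<th).astype(np.uint8)
        n,l,s,ce=cv2.connectedComponentsWithStats(m)
        k=1+s[1:,4].argmax();p=ce[k]+[x-hw,y-hw]
        print(name,p.round(1),s[k,4],ray(img,p,78,st).round(1))
holes(im,st,[('p1',(323,312),12),('p2',(275,312),8),('p3',(227,312),12)])
w1=dict(im);w1['color']=cv2.imread('pics/w1.png')[:,:,::-1].copy()
s1=dict(position=np.array([605.765,-39.322,321.446]),ee_rot=np.array([.7073,-.7069,.0002,-.0002]))
holes(w1,s1,[('p1',(240,262),12),('p2',(240,214),8),('p3',(238,165),12),('p4',(234,107),8)])
go([487,120,120],-180)
```

```text
p1 [324.2 312.9] 244 [662.5  77.   78. ]
p2 [274.2 313.1] 61 [662.9  10.9  78. ]
p3 [224.3 313.2] 257 [663.1 -55.   78. ]
p1 [240.7 263. ] 245 [662.3  75.1  78. ]
p2 [238.4 216.4] 56 [662.7   9.5  78. ]
p3 [243.4 164.7] 23 [653.7 -56.6  78. ]
p4 [232.9 107.3] 90 [ 663.2 -122.4   78. ]
inc [0.0005 0.0979 0.1772] [-0.09 -0.04  0.07]
```

Emit:
{"name": "servo_tool", "arguments": {
  "increments": [
    [1, 0, 0.05, 0.03, 0, 0, 0],
    [1, 0, 0.095, 0.06, 0, 0, 0],
    [1, 0, 0.095, 0.12, 0, 0, 0],
    [1, 0, 0.095, 0.18, 0, 0, 0],
    [1, 0, 0.095, 0.23, 0, 0, 0],
    [1, 0, 0.095, 0.26, 0, 0, 0],
    [1, 0, 0.095, 0.28, 0, 0, 0],
    [1, 0, 0.095, 0.28, 0, 0, 0],
    [0, 0, 0.095, 0.28, 0, 0, 0],
    [0, 0, 0.095, 0.28, 0, 0, 0],
    [0, 0, 0.095, 0.28, 0, 0, 0],
    [0, 0, 0.095, 0.28, 0, 0, 0]
  ]
}}

```text
clock: 25.05
position: [488.8, 116.9, 18.8]
ee_rot: [-0.0, 1.0, 0.0, 0.001]
contact_force: [-1.4, 1.1, 6.1]
gripper_width: 58.8
grasp_force: 65.4
```

Emit:
{"name": "servo_tool", "arguments": {
  "increments": [
    [1, 0, 0, 0, 0, 0, 0],
    [1, 0, 0, 0, 0, 0, 0],
    [1, 0, 0, 0, 0, 0, 0],
    [1, 0, 0, 0, 0, 0, -10],
    [1, 0, 0, 0, 0, 0, -20],
    [1, 0, 0, 0, 0, 0, -30],
    [1, 0, 0, 0, 0, 0, -40],
    [1, 0, 0, 0, 0, 0, -50],
    [1, 0, 0, 0, 0, 0, -60],
    [1, 0, 0, 0, 0, 0, -70],
    [1, 0, 0, 0, 0, 0, -80],
    [1, 0, 0, 0, 0, 0, -90]
  ]
}}

```text
clock: 26.55
position: [487.5, 116.0, 17.0]
ee_rot: [0.709, -0.705, 0.0, 0.001]
contact_force: [1.0, 0.2, 0.6]
gripper_width: 85.6
grasp_force: 0.0
```

Emit:
{"name": "servo_tool", "arguments": {
  "increments": [
    [1, 0, 0, 0, 0, 0, 0],
    [0, 0, 0, 0, 0, 0, 0],
    [0, 0, 0, 0, 0, 0, 0],
    [0, 0, 0, 0, 0, 0, 0],
    [0, 0, 0, 0, 0, 0, 0]
  ]
}}

```text
clock: 27.18
position: [487.9, 116.2, 17.6]
ee_rot: [-0.707, 0.707, -0.0, -0.0]
contact_force: [-0.9, -0.6, 6.2]
gripper_width: 59.0
grasp_force: 64.9
```

Run:
```python
from h import *
st=arm.read_state();print(st['position'],st['contact_force'],st['joints'].round(2))
```

```text
[487.8613998  116.22045209  17.62365077] [-0.8594915  -0.58748983  6.19722723] [ 0.56  0.45 -0.55  0.   -0.58 -0.56]
```

Emit:
{"name": "servo_tool", "arguments": {
  "increments": [
    [0, 0, 0, -0.02, 0, 0, 0],
    [0, 0, 0, -0.06, 0, 0, 0],
    [0, 0, 0, -0.1, 0, 0, 0],
    [0, 0, 0, -0.12, 0, 0, 0],
    [0, 0.01, -0.05, -0.12, 0, 0, 0],
    [0, 0.025, -0.1, -0.12, 0, 0, 0],
    [0, 0.04, -0.15, -0.12, 0, 0, 0],
    [0, 0.04, -0.175, -0.12, 0, 0, 0],
    [0, 0.04, -0.175, -0.12, 0, 0, 0],
    [0, 0.04, -0.175, -0.12, 0, 0, 0]
  ]
}}

```text
clock: 28.42
position: [661.4, 76.1, 136.1]
ee_rot: [-0.707, 0.707, 0.0, -0.002]
contact_force: [0.2, 1.0, -1.4]
gripper_width: 59.2
grasp_force: 64.9
```

Run:
```python
from h import *
im,st=shot('side');c=im['color'][150:290,270:430,::-1]
cv2.imwrite('pics/s7.png',cv2.resize(c,None,fx=4,fy=4,interpolation=cv2.INTER_CUBIC))
print(st['gripper_width'],st['contact_force']);go([663,75.5,100],-89.8)
```

```text
59.15794221417893 [ 0.2189295   0.96963201 -1.43804307]
inc [ 0.0007 -0.0017  0.0366] [ 0.14 -0.1  -0.21]
```

View pics/s7.png

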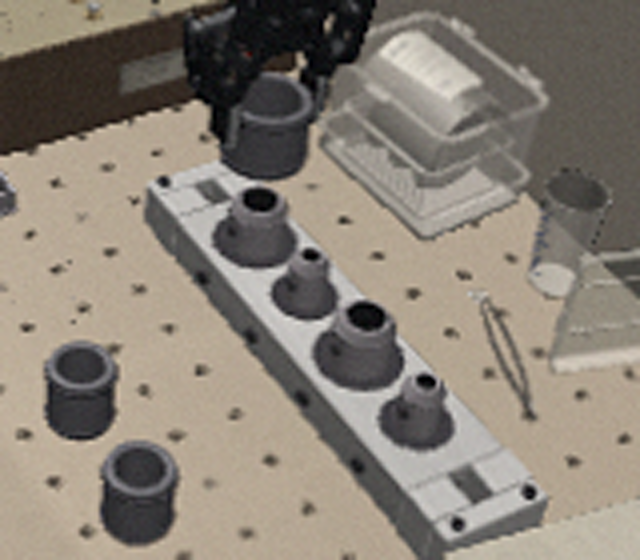

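The large sleeve is held level above port 1, at (265,130), and both small sleeves are in place. I'll lower it onto the port slowly.

Emit:
{"name": "servo_tool", "arguments": {
  "increments": [
    [0, 0.0007, -0.0017, 0.01, 0, 0, 0],
    [0, 0.0007, -0.0017, 0.02, 0, 0, 0],
    [0, 0.0007, -0.0017, 0.03, 0, 0, 0],
    [0, 0.0007, -0.0017, 0.036, 0, 0, 0],
    [0, 0.0007, -0.0017, 0.04, 0, 0, 0],
    [0, 0.0007, -0.0017, 0.044, 0, 0, 0],
    [0, 0.0007, -0.0017, 0.048, 0, 0, 0]
  ]
}}

```text
clock: 29.35
position: [664.5, 75.5, 89.2]
ee_rot: [-0.707, 0.707, -0.0, -0.001]
contact_force: [0.3, -0.4, -2.4]
gripper_width: 58.8
grasp_force: 64.9
```

Emit:
{"name": "servo_tool", "arguments": {
  "increments": [
    [0, 0, 0, 0.004, 0, 0, 0],
    [0, 0, 0, 0.008, 0, 0, 0],
    [0, 0, 0, 0.012, 0, 0, 0],
    [0, 0, 0, 0.016, 0, 0, 0],
    [0, 0, 0, 0.02, 0, 0, 0]
  ]
}}

```text
clock: 29.98
position: [664.5, 75.3, 70.9]
ee_rot: [0.707, -0.707, 0.001, 0.001]
contact_force: [-2.9, 0.3, 6.5]
gripper_width: 59.4
grasp_force: 65.7
```

Emit:
{"name": "servo_tool", "arguments": {
  "increments": [
    [0, 0, 0, 0.004, 0, 0, 0],
    [0, 0, 0, 0.008, 0, 0, 0],
    [0, 0, 0, 0.011, 0, 0, 0],
    [0, 0, 0, 0.012, 0, 0, 0]
  ]
}}

```text
clock: 30.48
position: [664.3, 75.3, 58.0]
ee_rot: [-0.707, 0.707, -0.0, -0.001]
contact_force: [-2.0, -0.0, 3.6]
gripper_width: 59.3
grasp_force: 65.4
```

Emit:
{"name": "servo_tool", "arguments": {
  "increments": [
    [0, 0, 0.001, 0.001, 0, 0, 0],
    [0, 0, 0.001, 0.002, 0, 0, 0],
    [0, 0, 0.001, 0.002, 0, 0, 0]
  ]
}}

```text
clock: 30.85
position: [664.2, 75.4, 57.7]
ee_rot: [0.707, -0.707, 0.001, -0.0]
contact_force: [-2.5, 0.6, 10.9]
gripper_width: 59.1
grasp_force: 66.4
```

Emit:
{"name": "servo_tool", "arguments": {
  "increments": [
    [0, 0, 0, 0.001, 0, 0, 0],
    [0, 0, 0, 0.002, 0, 0, 0],
    [0, 0, 0, 0.002, 0, 0, 0]
  ]
}}

```text
clock: 31.22
position: [664.3, 75.4, 57.6]
ee_rot: [0.707, -0.707, 0.002, -0.0]
contact_force: [-5.9, -0.3, 18.4]
gripper_width: 59.4
grasp_force: 67.3
```

Emit:
{"name": "servo_tool", "arguments": {
  "increments": [
    [1, 0, 0, -0.003, 0, 0, 0],
    [1, 0, 0, -0.003, 0, 0, 0],
    [1, 0, 0, -0.003, 0, 0, 0],
    [1, 0, 0, -0.004, 0, 0, 0],
    [1, 0, 0, -0.05, 0, 0, 0],
    [1, 0, 0, -0.11, 0, 0, 0],
    [1, 0, 0, -0.13, 0, 0, 0],
    [1, 0, 0, -0.13, 0, 0, 0]
  ]
}}

```text
clock: 32.22
position: [664.3, 75.9, 185.2]
ee_rot: [-0.707, 0.707, -0.001, 0.001]
contact_force: [-0.7, -0.4, -0.4]
gripper_width: 85.7
grasp_force: 0.0
```

Run:
```python
from h import *
im,st=shot('side','s8.png')
for t in ['small_a','large_a']:
  for d in arm.spot_point('side',t)[:3]: print(t,round(d['p'],2),ray(im,d['centre'],25).round(), ray(im,d['centre'],65).round())
im,st=shot('wrist')
for t in ['small_a','large_a']:
  for d in arm.spot_point('wrist',t)[:3]: print(t,round(d['p'],2),ray(im,d['centre'],25,st).round(),ray(im,d['centre'],65,st).round())
go([487,8,190],-180)
```

```text
small_a 0.96 [486. -83.  25.] [ 468. -111.   65.]
small_a 0.86 [486.   6.  25.] [468. -27.  65.]
large_a 0.63 [681. 100.  25.] [653.  62.  65.]
small_a 0.86 [488.   8.  25.] [512.   7.  65.]
small_a 0.81 [480. -83.  25.] [504. -72.  65.]
inc [ 0.0675  0.1757 -0.0079] [ 6.000e-02 -2.800e-01  8.997e+01]
```

Emit:
{"name": "servo_tool", "arguments": {
  "increments": [
    [1, 0.01, 0.02, 0, 0, 0, 10],
    [1, 0.02, 0.04, 0, 0, 0, 20],
    [1, 0.03, 0.06, 0, 0, 0, 30],
    [1, 0.035, 0.08, 0, 0, 0, 40],
    [1, 0.04, 0.1, 0, 0, 0, 50],
    [1, 0.05, 0.12, 0, 0, 0, 60],
    [1, 0.055, 0.14, 0, 0, 0, 70],
    [1, 0.06, 0.16, 0, 0, 0, 80],
    [1, 0.0675, 0.176, 0, 0, 0, 90],
    [1, 0.0675, 0.176, 0.05, 0, 0, 90],
    [1, 0.0675, 0.176, 0.09, 0, 0, 90],
    [1, 0.0675, 0.176, 0.09, 0, 0, 90]
  ]
}}

```text
clock: 34.02
position: [484.8, 7.2, 90.6]
ee_rot: [0.0, 1.0, -0.002, -0.004]
contact_force: [0.2, 0.9, 0.3]
gripper_width: 85.5
grasp_force: 0.0
```

Run:
```python
from h import *
im,st=shot('side');print(st['position'])
for d in arm.spot_point('side','small_a')[:3]: print(d['p'],ray(im,d['centre'],25).round())
go([487,8,17],-180)
```

```text
[484.83400778   7.16178028  90.57059849]
0.67 [496.   4.  25.]
0.6 [486. -80.  25.]
inc [0.0011 0.0001 0.0769] [-0.12 -0.01  0.02]
```

Emit:
{"name": "servo_tool", "arguments": {
  "increments": [
    [1, 0, 0, 0.03, 0, 0, 0],
    [1, 0, 0, 0.06, 0, 0, 0],
    [1, 0, 0, 0.075, 0, 0, 0],
    [1, 0, 0, 0.075, 0, 0, 0],
    [0, 0, 0, 0.075, 0, 0, 0],
    [0, 0, 0, 0.075, 0, 0, 0],
    [0, 0, 0, 0.075, 0, 0, 0],
    [0, 0, 0, 0.075, 0, 0, 0],
    [0, 0, 0, 0.075, 0, 0, 0]
  ]
}}

```text
clock: 35.25
position: [488.3, 8.2, 20.0]
ee_rot: [-0.0, 1.0, -0.0, 0.001]
contact_force: [-1.7, 0.6, 7.0]
gripper_width: 45.3
grasp_force: 60.5
```

Emit:
{"name": "servo_tool", "arguments": {
  "increments": [
    [1, 0, 0, 0, 0, 0, 0],
    [1, 0, 0, 0, 0, 0, 0],
    [1, 0, 0, 0, 0, 0, 0],
    [1, 0, 0, 0, 0, 0, -10],
    [1, 0, 0, 0, 0, 0, -20],
    [1, 0, 0, 0, 0, 0, -30],
    [1, 0, 0, 0, 0, 0, -40],
    [1, 0, 0, 0, 0, 0, -50],
    [1, 0, 0, 0, 0, 0, -60],
    [1, 0, 0, 0, 0, 0, -70],
    [1, 0, 0, 0, 0, 0, -80],
    [1, 0, 0, 0, 0, 0, -90]
  ]
}}

```text
clock: 36.75
position: [487.2, 7.9, 18.2]
ee_rot: [0.709, -0.705, 0.0, 0.001]
contact_force: [0.5, -0.4, -0.4]
gripper_width: 85.6
grasp_force: 0.0
```

Emit:
{"name": "servo_tool", "arguments": {
  "increments": [
    [1, 0, 0, 0, 0, 0, 0],
    [0, 0, 0, 0, 0, 0, 0],
    [0, 0, 0, 0, 0, 0, 0],
    [0, 0, 0, 0, 0, 0, 0],
    [0, 0, 0, 0, 0, 0, 0]
  ]
}}

```text
clock: 37.38
position: [487.4, 7.9, 18.8]
ee_rot: [-0.707, 0.707, -0.0, -0.001]
contact_force: [-0.3, -0.6, 5.8]
gripper_width: 45.7
grasp_force: 61.3
```

Run:
```python
from h import *
st=arm.read_state();print(st['position'],st['contact_force'],st['gripper_width'])
go([663.3,10.0,140],-89.8)
```

```text
[487.43073993   7.89356105  18.84098948] [-0.2594243  -0.59843682  5.78717434] 45.65657586386801
inc [-0.0021 -0.1759 -0.1212] [ 0.01 -0.08 -0.24]
```

Emit:
{"name": "servo_tool", "arguments": {
  "increments": [
    [0, 0, 0, -0.02, 0, 0, 0],
    [0, 0, 0, -0.06, 0, 0, 0],
    [0, 0, 0, -0.1, 0, 0, 0],
    [0, 0, 0, -0.12, 0, 0, 0],
    [0, -0.001, -0.05, -0.12, 0, 0, 0],
    [0, -0.002, -0.1, -0.12, 0, 0, 0],
    [0, -0.002, -0.15, -0.12, 0, 0, 0],
    [0, -0.002, -0.176, -0.12, 0, 0, 0],
    [0, -0.002, -0.176, -0.12, 0, 0, 0],
    [0, -0.002, -0.176, -0.12, 0, 0, 0]
  ]
}}

```text
clock: 38.62
position: [662.2, 9.9, 137.3]
ee_rot: [-0.707, 0.707, 0.0, -0.002]
contact_force: [0.1, -0.0, -0.5]
gripper_width: 45.6
grasp_force: 61.7
```

Run:
```python
from h import *
im,st=shot('side');c=im['color'][150:290,270:430,::-1]
cv2.imwrite('pics/s9.png',cv2.resize(c,None,fx=4,fy=4,interpolation=cv2.INTER_CUBIC))
print(st['gripper_width'],st['contact_force']);go([663.3,10,100],-89.8)
```

```text
45.56301235167348 [ 0.10264631 -0.0442406  -0.51702704]
inc [-0.0001 -0.0012  0.0378] [ 0.12 -0.09 -0.23]
```

View pics/s9.png

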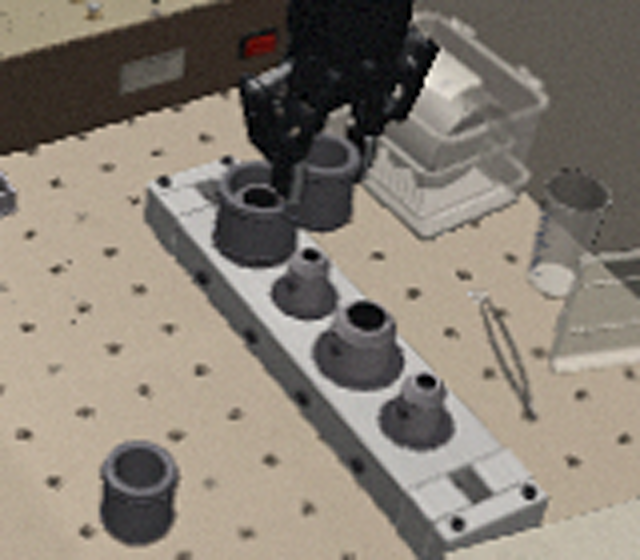

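The large sleeve is seated on port 1 at (255,215), and the small one is level above port 2 at (327,180). Lowering it now.

Emit:
{"name": "servo_tool", "arguments": {
  "increments": [
    [0, 0, -0.001, 0.01, 0, 0, 0],
    [0, 0, -0.001, 0.02, 0, 0, 0],
    [0, 0, -0.001, 0.03, 0, 0, 0],
    [0, 0, -0.001, 0.036, 0, 0, 0],
    [0, 0, -0.001, 0.04, 0, 0, 0],
    [0, 0, -0.001, 0.044, 0, 0, 0],
    [0, 0, -0.001, 0.048, 0, 0, 0]
  ]
}}

```text
clock: 39.55
position: [664.5, 10.0, 90.3]
ee_rot: [-0.707, 0.707, -0.0, -0.001]
contact_force: [0.1, 0.4, -0.6]
gripper_width: 45.2
grasp_force: 61.7
```

Emit:
{"name": "servo_tool", "arguments": {
  "increments": [
    [0, 0, 0, 0.003, 0, 0, 0],
    [0, 0, 0, 0.006, 0, 0, 0],
    [0, 0, 0, 0.008, 0, 0, 0],
    [0, 0, 0, 0.01, 0, 0, 0]
  ]
}}

```text
clock: 40.05
position: [664.4, 9.9, 80.2]
ee_rot: [-0.707, 0.707, -0.0, -0.001]
contact_force: [0.7, -0.0, -1.4]
gripper_width: 45.3
grasp_force: 61.7
```

Emit:
{"name": "servo_tool", "arguments": {
  "increments": [
    [0, 0, 0, 0.004, 0, 0, 0],
    [0, 0, 0, 0.008, 0, 0, 0],
    [0, 0, 0, 0.012, 0, 0, 0],
    [0, 0, 0, 0.016, 0, 0, 0],
    [0, 0, 0, 0.019, 0, 0, 0],
    [0, 0, 0, 0.021, 0, 0, 0],
    [0, 0, 0, 0.022, 0, 0, 0],
    [0, 0, 0, 0.022, 0, 0, 0]
  ]
}}

```text
clock: 41.05
position: [664.5, 9.9, 58.9]
ee_rot: [-0.707, 0.707, -0.001, -0.001]
contact_force: [-1.8, -0.0, 4.8]
gripper_width: 45.1
grasp_force: 62.3
```

Emit:
{"name": "servo_tool", "arguments": {
  "increments": [
    [0, 0, 0, 0.001, 0, 0, 0],
    [0, 0, 0, 0.002, 0, 0, 0],
    [0, 0, 0, 0.003, 0, 0, 0]
  ]
}}

```text
clock: 41.42
position: [664.5, 9.9, 58.8]
ee_rot: [0.707, -0.707, 0.001, 0.001]
contact_force: [-8.5, 1.6, 20.7]
gripper_width: 45.4
grasp_force: 63.7
```

Home at z 58.8 with 20 N of reaction. Release, retreat and check the last sleeve.

Emit:
{"name": "servo_tool", "arguments": {
  "increments": [
    [1, 0, 0, -0.003, 0, 0, 0],
    [1, 0, 0, -0.003, 0, 0, 0],
    [1, 0, 0, -0.003, 0, 0, 0],
    [1, 0, 0, -0.004, 0, 0, 0],
    [1, 0, 0, -0.05, 0, 0, 0],
    [1, 0, 0, -0.11, 0, 0, 0],
    [1, 0, 0, -0.13, 0, 0, 0],
    [1, 0, 0, -0.13, 0, 0, 0]
  ]
}}

```text
clock: 42.42
position: [665.3, 10.3, 187.3]
ee_rot: [-0.707, 0.707, -0.001, 0.001]
contact_force: [-0.4, 0.2, -0.1]
gripper_width: 85.0
grasp_force: 0.0
```

Run:
```python
from h import *
im,st=shot('side')
for t in ['small_a','large_a']:
  for d in arm.spot_point('side',t)[:3]: print(t,round(d['p'],2),ray(im,d['centre'],25).round(), ray(im,d['centre'],65).round())
im,st=shot('wrist')
for t in ['small_a','large_a']:
  for d in arm.spot_point('wrist',t)[:3]: print(t,round(d['p'],2),ray(im,d['centre'],25,st).round(),ray(im,d['centre'],65,st).round())
go([484,-84,185],-180)
```

```text
small_a 0.58 [383.   9.  25.] [370. -24.  65.]
small_a 0.55 [438. 279.  25.] [422. 233.  65.]
small_a 0.52 [692.  37.  25.] [664.   2.  65.]
large_a 0.87 [686. 106.  25.] [658.  68.  65.]
large_a 0.53 [ 539. -279.   25.] [ 519. -297.   65.]
large_a 0.18 [ 378. -150.   25.] [ 365. -175.   65.]
small_a 0.92 [662.  20.  25.] [663.   8.  65.]
small_a 0.73 [665. -26.  25.] [665. -31.  65.]
large_a 0.66 [665. 100.  25.] [665.  78.  65.]
inc [ 0.094   0.1796 -0.0008] [ 8.000e-02 -2.700e-01  8.998e+01]
```

Run:
```python
from h import *
im,st=shot('side');c=im['color'][150:370,200:430,::-1]
cv2.imwrite('pics/s10.png',cv2.resize(c,None,fx=2.6,fy=2.6,interpolation=cv2.INTER_CUBIC))
for d in arm.look_for('side','small_a')[:5]: print(d)
```

```text
{'box': [347.4, 217.2, 18.7, 19.1], 'p': 0.74}
{'box': [300.7, 259.0, 18.4, 23.2], 'p': 0.66}
```

View pics/s10.png

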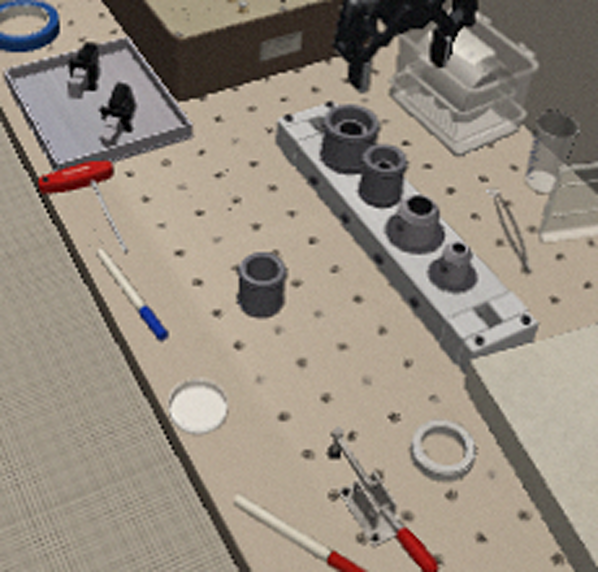

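Two sleeves are seated, at (350,140) and (382,175). The last small sleeve has been knocked to about (262,284) in the crop (300,259 in the full image) and is still standing.

Run:
```python
from h import *
im,st=shot('side')
print(ray(im,(300.7,259.0),25))
t,_=shot('top')
for d in arm.spot_point('top','small_a')[:3]: print(d,ray(t,d['centre'],25))
P=ray(im,(300.7,259.0),25); go([P[0],P[1],185],-180)
```

```text
[496.43611108 -41.31615829  25.        ]
{'centre': [284.8, 172.3], 'p': 0.5} [667.90596012   1.99053776  25.        ]
inc [5.140e-02 1.678e-01 1.000e-04] [-2.000e-02 -1.300e-01  8.998e+01]
```

Emit:
{"name": "servo_tool", "arguments": {
  "increments": [
    [1, 0.01, 0.02, 0, 0, 0, 10],
    [1, 0.015, 0.04, 0, 0, 0, 20],
    [1, 0.02, 0.06, 0, 0, 0, 30],
    [1, 0.025, 0.08, 0, 0, 0, 40],
    [1, 0.03, 0.1, 0, 0, 0, 50],
    [1, 0.035, 0.12, 0, 0, 0, 60],
    [1, 0.04, 0.14, 0, 0, 0, 70],
    [1, 0.045, 0.16, 0, 0, 0, 80],
    [1, 0.05, 0.17, 0, 0, 0, 90],
    [1, 0.05, 0.17, 0, 0, 0, 90],
    [1, 0.05, 0.17, 0, 0, 0, 90]
  ]
}}

```text
clock: 44.35
position: [494.9, -39.7, 185.7]
ee_rot: [-0.001, 1.0, -0.001, 0.0]
contact_force: [-0.8, -0.6, 0.7]
gripper_width: 85.2
grasp_force: 0.0
```

Run:
```python
from h import *
im,st=shot('wrist','w3.png');print(st['position'])
for d in arm.spot_point('wrist','small_a')[:3]: print(d,ray(im,d['centre'],25,st).round(1))
for d in arm.look_for('wrist','small_a')[:3]: print(d)
```

```text
[494.93995237 -39.71351998 185.67498899]
{'centre': [284.1, 190.7], 'p': 0.73} [490.1 -38.6  25. ]
{'centre': [334.5, 361.2], 'p': 0.62} [694.   20.8  25. ]
{'box': [333.0, 357.1, 53.3, 58.5], 'p': 0.98}
{'box': [285.6, 195.3, 56.5, 60.0], 'p': 0.67}
```

View pics/w3.png

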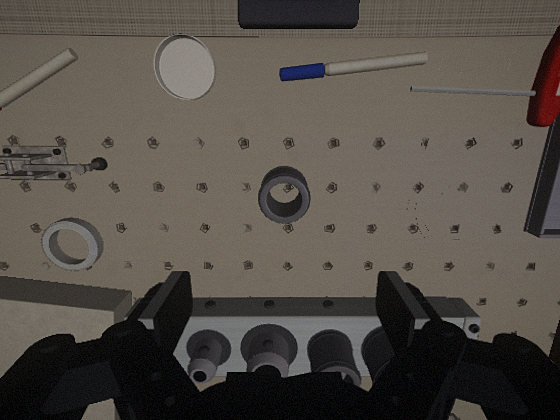

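The sleeve stands at (285,195), which is about (490,-38). Grasping it with the same two-way squeeze.

Emit:
{"name": "servo_tool", "arguments": {
  "increments": [
    [1, 0.005, 0.001, 0.05, 0, 0, 0],
    [1, 0.005, 0.001, 0.1, 0, 0, 0],
    [1, 0.005, 0.001, 0.14, 0, 0, 0],
    [1, 0.005, 0.001, 0.167, 0, 0, 0],
    [1, 0.005, 0.001, 0.167, 0, 0, 0],
    [1, 0.005, 0.001, 0.167, 0, 0, 0],
    [0, 0.005, 0.001, 0.167, 0, 0, 0],
    [0, 0.005, 0.001, 0.167, 0, 0, 0],
    [0, 0.005, 0.001, 0.167, 0, 0, 0],
    [0, 0.005, 0.001, 0.167, 0, 0, 0],
    [0, 0.005, 0.001, 0.167, 0, 0, 0]
  ]
}}

```text
clock: 45.88
position: [490.0, -38.9, 19.9]
ee_rot: [-0.0, 1.0, -0.001, 0.001]
contact_force: [-0.9, 0.1, 6.1]
gripper_width: 46.3
grasp_force: 60.6
```

Emit:
{"name": "servo_tool", "arguments": {
  "increments": [
    [1, 0, 0, 0, 0, 0, 0],
    [1, 0, 0, 0, 0, 0, 0],
    [1, 0, 0, 0, 0, 0, 0],
    [1, 0, 0, 0, 0, 0, -10],
    [1, 0, 0, 0, 0, 0, -20],
    [1, 0, 0, 0, 0, 0, -30],
    [1, 0, 0, 0, 0, 0, -40],
    [1, 0, 0, 0, 0, 0, -50],
    [1, 0, 0, 0, 0, 0, -60],
    [1, 0, 0, 0, 0, 0, -70],
    [1, 0, 0, 0, 0, 0, -80],
    [1, 0, 0, 0, 0, 0, -90]
  ]
}}

```text
clock: 47.38
position: [489.2, -39.2, 18.3]
ee_rot: [0.709, -0.705, 0.0, 0.001]
contact_force: [-0.7, -0.9, 0.3]
gripper_width: 85.4
grasp_force: 0.0
```

Emit:
{"name": "servo_tool", "arguments": {
  "increments": [
    [1, 0, 0, 0, 0, 0, 0],
    [0, 0, 0, 0, 0, 0, 0],
    [0, 0, 0, 0, 0, 0, 0],
    [0, 0, 0, 0, 0, 0, 0],
    [0, 0, 0, 0, 0, 0, 0]
  ]
}}

```text
clock: 48.0
position: [489.7, -39.1, 19.0]
ee_rot: [-0.707, 0.707, -0.001, -0.0]
contact_force: [-0.9, 1.1, 5.7]
gripper_width: 46.1
grasp_force: 61.4
```

Run:
```python
from h import *
st=arm.read_state();print(st['position'],st['contact_force'],st['gripper_width'])
go([663.8,-122.2,140],-89.8)
```

```text
[489.65896823 -39.0579234   18.99977792] [-0.85980212  1.10335181  5.69930528] 46.11384718605813
inc [ 0.0832 -0.1742 -0.1208] [-0.02 -0.08 -0.23]
```

Emit:
{"name": "servo_tool", "arguments": {
  "increments": [
    [0, 0, 0, -0.02, 0, 0, 0],
    [0, 0, 0, -0.06, 0, 0, 0],
    [0, 0, 0, -0.1, 0, 0, 0],
    [0, 0, 0, -0.12, 0, 0, 0],
    [0, 0.02, -0.045, -0.12, 0, 0, 0],
    [0, 0.045, -0.09, -0.12, 0, 0, 0],
    [0, 0.065, -0.135, -0.12, 0, 0, 0],
    [0, 0.083, -0.174, -0.12, 0, 0, 0],
    [0, 0.083, -0.174, -0.12, 0, 0, 0],
    [0, 0.083, -0.174, -0.12, 0, 0, 0]
  ]
}}

```text
clock: 49.25
position: [662.2, -121.9, 137.1]
ee_rot: [-0.707, 0.707, 0.001, -0.002]
contact_force: [0.5, 0.2, -1.0]
gripper_width: 46.1
grasp_force: 61.8
```

Run:
```python
from h import *
im,st=shot('side')
print(st['gripper_width'],st['contact_force'],st['position']);go([664,-122.2,100],-89.8)
```

```text
46.11346207727231 [ 0.53379526  0.16922136 -0.98022512] [ 662.17388858 -121.86893216  137.12507575]
inc [ 0.0005 -0.002   0.0378] [ 0.15 -0.07 -0.23]
```

Emit:
{"name": "servo_tool", "arguments": {
  "increments": [
    [0, 0, 0, 0.01, 0, 0, 0],
    [0, 0, 0, 0.02, 0, 0, 0],
    [0, 0, 0, 0.03, 0, 0, 0],
    [0, 0, 0, 0.036, 0, 0, 0],
    [0, 0, 0, 0.04, 0, 0, 0],
    [0, 0, 0, 0.044, 0, 0, 0],
    [0, 0, 0, 0.048, 0, 0, 0]
  ]
}}

```text
clock: 50.18
position: [663.5, -122.1, 90.5]
ee_rot: [-0.707, 0.707, -0.001, -0.001]
contact_force: [-0.1, 1.5, -0.9]
gripper_width: 46.0
grasp_force: 61.8
```

Emit:
{"name": "servo_tool", "arguments": {
  "increments": [
    [0, 0, 0, 0.003, 0, 0, 0],
    [0, 0, 0, 0.006, 0, 0, 0],
    [0, 0, 0, 0.008, 0, 0, 0],
    [0, 0, 0, 0.01, 0, 0, 0]
  ]
}}

```text
clock: 50.68
position: [663.5, -122.1, 80.6]
ee_rot: [-0.707, 0.707, -0.001, -0.001]
contact_force: [0.9, 0.2, 1.0]
gripper_width: 46.0
grasp_force: 61.8
```

Emit:
{"name": "servo_tool", "arguments": {
  "increments": [
    [0, 0, 0, 0.004, 0, 0, 0],
    [0, 0, 0, 0.008, 0, 0, 0],
    [0, 0, 0, 0.012, 0, 0, 0],
    [0, 0, 0, 0.016, 0, 0, 0],
    [0, 0, 0, 0.019, 0, 0, 0],
    [0, 0, 0, 0.021, 0, 0, 0],
    [0, 0, 0, 0.022, 0, 0, 0],
    [0, 0, 0, 0.022, 0, 0, 0]
  ]
}}

```text
clock: 51.68
position: [664.1, -122.3, 59.1]
ee_rot: [-0.707, 0.707, -0.001, -0.0]
contact_force: [2.0, -1.0, 4.3]
gripper_width: 46.1
grasp_force: 62.3
```

Emit:
{"name": "servo_tool", "arguments": {
  "increments": [
    [0, 0, 0, 0.001, 0, 0, 0],
    [0, 0, 0, 0.002, 0, 0, 0],
    [0, 0, 0, 0.003, 0, 0, 0]
  ]
}}

```text
clock: 52.05
position: [664.1, -122.3, 59.0]
ee_rot: [0.707, -0.707, 0.002, 0.0]
contact_force: [-4.8, 1.2, 19.2]
gripper_width: 46.4
grasp_force: 63.7
```

Seated. Release, go up and back clear, and check.

Emit:
{"name": "servo_tool", "arguments": {
  "increments": [
    [1, 0, 0, -0.003, 0, 0, 0],
    [1, 0, 0, -0.003, 0, 0, 0],
    [1, 0, 0, -0.003, 0, 0, 0],
    [1, 0, 0, -0.004, 0, 0, 0],
    [1, 0, 0, -0.05, 0, 0, 0],
    [1, 0, 0, -0.11, 0, 0, 0],
    [1, 0, 0, -0.17, 0, 0, 0],
    [1, 0, 0.05, -0.2, 0, 0, 0],
    [1, 0, 0.1, -0.22, 0, 0, 0],
    [1, 0, 0.1, -0.22, 0, 0, 0]
  ]
}}

```text
clock: 53.3
position: [561.6, -122.0, 278.9]
ee_rot: [-0.707, 0.707, -0.002, 0.001]
contact_force: [0.2, -0.1, 0.9]
gripper_width: 85.8
grasp_force: 0.0
```

Run:
```python
from h import *
im,st=shot('side');c=im['color'][140:330,200:430,::-1]
cv2.imwrite('pics/s11.png',cv2.resize(c,None,fx=3.1,fy=3.1,interpolation=cv2.INTER_CUBIC))
print(st['position'],st['contact_force'],st['gripper_width'])
```

```text
[ 561.56592833 -121.97152652  278.86084299] [ 0.16905206 -0.0511411   0.89262807] 85.77225434981554
```

View pics/s11.png

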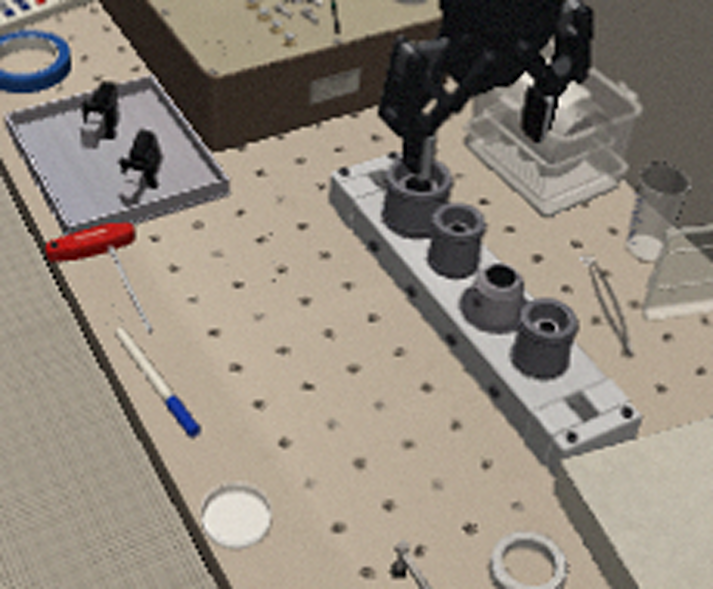

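The picture shows all three sleeves fully down: large on port 1 at (417,200), small on port 2 at (457,240) and small on port 4 at (545,340). Both plugs lie in the tray, and the other things are untouched. Handing in.

```bash
python3 -c "
from bench import arm
print(arm.job_done())"
```

```text
the job is handed in; nothing more can be done
None
```

The job is handed in: both plugs lie in the tray, and the three sleeves on the bench are seated fully home (large on port 1, small on ports 2 and 4); the hand-in gave no verdict.

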